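Unload the strip winder and reset its counter

TASK

Unload the finished strip winder: first, with all the rolls still on it, push the brake plunger on the control box right down to its stop and let it up again; then slide every wound roll of sanding strip up off the winder's spindles and set each one down inside the low plywood tray, resting on the tray's floor and not on another roll. When all of them are in the tray, reset the counter by pressing the three keys fully down one at a time, the left one, then the right one, then the middle one (left as seen from the robot), holding each for a moment and letting it come back up. Last, push the plunger down to its stop once more to set the brake again; do not disturb the tools and other things on the bench.

Things in the scene. Friction and masses are not known exactly. Their poses are not given: they have to be found in the camera images.
- stand: the winder: grey square plate 200 x 200 mm, fixed to the bench, with four upright steel spindles. Origin under its centre on the bench, x and y along its sides, z up. Spindle axes at (+-60, +-60) mm in its frame. A roll on a spindle rests on the plate, whose top is at height 36 mm; the spindles are 16 mm in diameter and end at height 116 mm (80 mm above the plate). Some spindles may be empty
- roll_wide_1: wide roll of sanding strip, a plain sand-brown ring standing on end: outside diameter 60 mm, core hole 26 mm, 75 mm tall, about 0.22 kg, rigid. Starts upright round one of the spindles, which stands 5 mm out above it. Origin: centre of its lower end; z along its axis, up. May be absent
- roll_wide_2: wide roll of sanding strip, a plain sand-brown ring standing on end: outside diameter 60 mm, core hole 26 mm, 75 mm tall, about 0.22 kg, rigid. Starts upright round one of the spindles, which stands 5 mm out above it. Origin: centre of its lower end; z along its axis, up. May be absent
- roll_narrow_1: narrow roll of sanding strip, a plain sand-brown ring standing on end: outside diameter 60 mm, core hole 26 mm, 55 mm tall, about 0.16 kg, rigid. Starts upright round one of the spindles, which stands 25 mm out above it. Origin: centre of its lower end; z along its axis, up. May be absent
- roll_narrow_2: narrow roll of sanding strip, a plain sand-brown ring standing on end: outside diameter 60 mm, core hole 26 mm, 55 mm tall, about 0.16 kg, rigid. Starts upright round one of the spindles, which stands 25 mm out above it. Origin: centre of its lower end; z along its axis, up. May be absent
- tray: low loose plywood tray, square, outside 240 x 240 mm, 35 mm high, walls and floor 8 mm thick, 0.9 kg; inside 224 x 224 mm, room for four rolls side by side. Origin under its centre on the bench, x and y along its sides, z up. In the tray counts as: a roll's origin within 108 mm of the tray's centre along both its x and y and below 48 mm height over the bench (a roll lying on its side is fine)
- console: control box, dark steel, 220 (x) x 160 (y) x 60 mm high, fixed. Origin under its centre on the bench, x away from the robot. Three keys in a row along y near the robot's edge (65 mm to -x of the centre), the brake plunger at the far side (60 mm to +x)
- plunger (a joint): travel of the brake plunger: 0 up, grows as it is pressed, 0.025 m at its stop; spring: 3 N to start it, 9 N at the stop; comes back up by itself. Counts as down beyond 0.023
- plunger_top (a point): centre of the top of the plunger's black mushroom head (48 mm across, 12 mm thick), 125 mm over the bench when up; moves with it
- key_left (a joint): travel of the left key: 0 up, 0.006 m fully down; spring, 1.5 N to start it, 5 N fully down; comes back up by itself. Counts as pressed beyond 0.0048, with the other two up (below 0.002), for 0.2 s
- key_right (a joint): travel of the right key: 0 up, 0.006 m fully down; spring, 1.5 N to start it, 5 N fully down; comes back up by itself. Counts as pressed beyond 0.0048, with the other two up (below 0.002), for 0.2 s
- key_middle (a joint): travel of the middle key: 0 up, 0.006 m fully down; spring, 1.5 N to start it, 5 N fully down; comes back up by itself. Counts as pressed beyond 0.0048, with the other two up (below 0.002), for 0.2 s
- key_left_top (a point): centre of the top of the left key, a round grey button 28 mm across, 48 mm to +y (left) of the middle key; about 82 mm over the bench; moves with it
- key_right_top (a point): centre of the top of the right key, a round grey button 28 mm across, 48 mm to -y (right) of the middle key; about 82 mm over the bench; moves with it
- key_middle_top (a point): centre of the top of the middle key, a round grey button 28 mm across, in the middle of the row; about 82 mm over the bench; moves with it
- glue_bottle: white glue bottle, 60 mm across, 180 mm tall, upright; not part of the job, not to be moved
- brush_jar: steel jar 76 mm across, 90 mm tall, with brushes sticking up to 200 mm; not part of the job, not to be moved
- sanding_block: cork block 60 x 110 x 30 mm, in front of the control box; not part of the job, not to be moved
- try_square: carpenter's square lying flat: stock 130 mm, blade 170 mm; not part of the job, not to be moved
- mallet: wooden hammer lying flat; not part of the job, not to be moved
Not all that is in view belongs to the job. Leave any grey look-alike of the roll_wide_2 alone. Leave any turquoise look-alike of the roll_narrow_2 alone.

How it is judged:
By the outcome, as a careful person would: the job done as asked, in the order asked, and still so for the second after the job is handed in, with the robot touching nothing.
Of roll_wide_1, roll_wide_2, roll_narrow_1, roll_narrow_2 only 2 to 4 are there at a start; the rules pass over those that are not, and their reading is None.
At some moment in a run one of tray may be knocked a few centimetres aside while the robot is not near it.
Once in a run the grip may slacken for a moment while it holds something.
It also fails if it takes over 210 s, if anything falls off the work surface, if the arm or the gripper's body presses on something with over 40 N, if the wrist force passes 120 N, or if a joint passes its speed limit or range.

ROBOT

A 6-joint arm with a two-finger parallel gripper is mounted at the origin on the work surface. World frame = base frame: x ahead of the robot, y to its left, z up, the work surface at z = 0. Lengths are in m, angles in rad, forces in N, time in s.
With the tool pointing down it reaches from about 0.3 to 1 m from the base axis. Payload 5.1 kg.
Tool frame: the origin (TCP) lies at the very end of the fingers, on their centre line; the grasp point (between the pads) lies 19 mm behind it (ctrl.pinch_z is the distance from the TCP to the grasp point, in m); z points along the fingers, y is the line along which they close (so a half turn about z gives the same grasp; the last joint's range is limited). The gripper opens to 95 mm and grips with 3 to 60 N. Pads are 20 mm wide; open, the fingers measure 119 mm over their backs; the gripper's body (75 mm by 180 mm) begins 59 mm behind the grasp point.
Start: joints at [-1.337, 0.124, 1.65, -0, 1.367, -0.083], TCP at [0.202, -0.618, 0.215] pointing down, gripper open.
Joint ranges: [-2.61, 2.61], [-1.02, 2.33], [0.03, 2.71], [-1.35, 4.49], [0.32, 2.68], [-2.91, 2.91]. Speed limits (rad/s): [2.57, 2.57, 3.14, 3.14, 3.14, 3.14].

INTERFACE

Orientations are given as a unit quaternion [x, y, z, w].
In Python, from bench import read_state, cams, ctrl gives the robot as it stands.
- The arm moves only by the shell command python3 -m handwheel 'ROWS' [FORCE]. ROWS is JSON, one flat list of numbers, 7 for each row, row after row: the turn, a rotation vector about the world's x, y, z in rad, then the shift along the world's x, y, z in cm, then the finger opening in cm, from 0 to 9.51. In form: [rx, ry, rz, tx, ty, tz, jaw, rx, ry, rz, tx, ty, tz, jaw, ...]. A call has 1 to 12 rows; each row shifts and turns the commanded pose from where the row before left it; what a row does not reach is not made up. A row lasts 1/8 s, in which the tool goes at most 62.5 mm and 10.7 degrees, less where a joint would pass 70% of its speed; a pose out of reach is approached as far as the arm can. A call is refused whole if a number of a shift passes 6.25 or a number of a turn 0.188, either way. A call with a gripper value outside its range is refused whole. The fingers move at their own pace and stop on an object; FORCE is the grip in N (left out, the last holds). Time passes only in rows, so rows that do not move let the fingers close. It gives the time, the measured TCP pose, the force, the opening and the grip force at its end, in the units of the state.
- read_state(): the state, without advancing time (a new reading comes with each control period).
- cams.capture(name): name is "scene" or "top" or "wrist"; returns a dict with "image" (480x640x3 uint8, blue, green, red), "depth" (480x640 float32, m along the optical axis (not along the pixel's ray), 0 where there is no reading), "fx", "fy", "cx", "cy" (pixels), "R" (3x3) and "t" (3): a world point X has camera coordinates R X + t; the wrist camera has in their place "hand_eye" (4x4, takes a point from camera to tool coordinates, whose origin is the TCP and whose axes are the flange's). Camera axes: x right, y down, z forward; pixel columns grow to the right and rows downward; lengths in m; the calibration is good to about 2 mm. A picture is of the moment at which its call begins: read the wrist's pose just before it.
- ctrl.sign_off(): hands the job in; it is judged then, once.
The state is a dict: "time_s": time; "joints": joint angles; "joint_velocities": joint speeds; "joint_torque": joint torques, N m; "eef_pos": TCP position; "orientation": TCP orientation; "contact_force": force on the tool from outside, world axes, zero at the start; "wrist_torque": the same for the moment, N m; "gripper_width": opening from 0.0 (shut) to 1.0 (fully open); "gripper_force": force on a finger pad.
Only numpy, scipy, OpenCV 4.12 (cv2) and the standard library are available. Lean on these libraries where they do the work, as an engineer would, in place of code of your own. Each camera call takes 0.05 s, during which the arm holds its last target. There are 200 camera calls.

## Working session

There is one attempt and no reset: what is moved stays moved. The work goes in short steps, Python scripts to look and compute and a shell command to move; the robot and the scene stay as the last step left them, time stands still between calls to the robot, and variables do not carry over. Pictures are saved under pics/ and viewed, at most 14 in all, crops included, and the job is handed in when it is done.

```bash
ls; mkdir -p pics; cat > h.py <<'E'
import numpy as np, cv2
from bench import read_state, cams, ctrl
from scipy.spatial.transform import Rotation as Rn
def cam(n):
    s=read_state(); c=cams.capture(n)
    if n=="wrist":
        T=np.eye(4);T[:3,:3]=Rn.from_quat(s["orientation"]).as_matrix();T[:3,3]=s["eef_pos"]
        W=T@np.array(c["hand_eye"]); c["Rw"]=W[:3,:3];c["o"]=W[:3,3]
    else:
        R=np.array(c["R"]);c["Rw"]=R.T;c["o"]=-R.T@np.array(c["t"])
    return c
def ray(c,u,v): return c["Rw"]@np.array([(u-c["cx"])/c["fx"],(v-c["cy"])/c["fy"],1.])
def onz(c,u,v,z):
    d=ray(c,u,v); return c["o"]+d*(z-c["o"][2])/d[2]
def dep(c,u,v): return c["o"]+ray(c,u,v)*c["depth"][int(v),int(u)]
def cloud(c):
    v,u=np.mgrid[:480,:640]; D=c["depth"]
    P=np.stack([(u-c["cx"])/c["fx"],(v-c["cy"])/c["fy"],np.ones_like(D)],-1)*D[...,None]
    return P@c["Rw"].T+c["o"]
def tri(c1,p1,c2,p2):
    d1=ray(c1,*p1);d2=ray(c2,*p2);A=np.stack([d1,-d2],1)
    x=np.linalg.lstsq(A,c2["o"]-c1["o"],rcond=None)[0]
    a=c1["o"]+d1*x[0];b=c2["o"]+d2*x[1];return (a+b)/2,np.linalg.norm(a-b)
E
python3 - <<'E'
from h import *
for n in("scene","top"):
    c=cam(n);cv2.imwrite(f"pics/{n}0.png",c["image"]);print(n,c["o"].round(3),c["Rw"].round(2).tolist(),c["fx"],(c["depth"]>0).mean())
s=read_state();print(s)
E
```

```text
pics
scene [1.537 0.005 0.988] [[0.01, 0.67, -0.74], [1.0, 0.0, 0.02], [0.02, -0.74, -0.67]] 479.5223146393421 0.9958723958333333
top [0.368 0.053 1.344] [[-0.01, -0.99, 0.15], [-1.0, 0.01, -0.01], [0.01, -0.16, -0.99]] 506.6546599225032 0.9960026041666666
{'time_s': 0.1, 'joints': array([-1.33660734e+00,  1.24432900e-01,  1.65153986e+00, -1.97063763e-05,
        1.36748459e+00, -8.25886566e-02]), 'joint_velocities': array([-1.39236660e-04, -7.49851724e-04, -4.72442428e-03, -1.69077019e-04,
       -9.20015313e-04,  7.02385479e-05]), 'joint_torque': array([ 3.42867288e-04, -4.18880117e+01, -3.61096251e+01,  7.76106678e-02,
        4.61581524e-02, -6.68224857e-05]), 'eef_pos': array([ 0.20231806, -0.61710153,  0.21351305]), 'orientation': array([ 9.87481947e-01,  1.57729309e-01, -8.02250700e-05, -9.28938992e-04]), 'contact_force': array([0.60768745, 0.29472183, 0.0638994 ]), 'wrist_torque': array([0.01380151, 0.00348559, 0.00382413]), 'gripper_force': 0.0, 'gripper_width': 0.9991576792954758}
```

View pics/scene0.png

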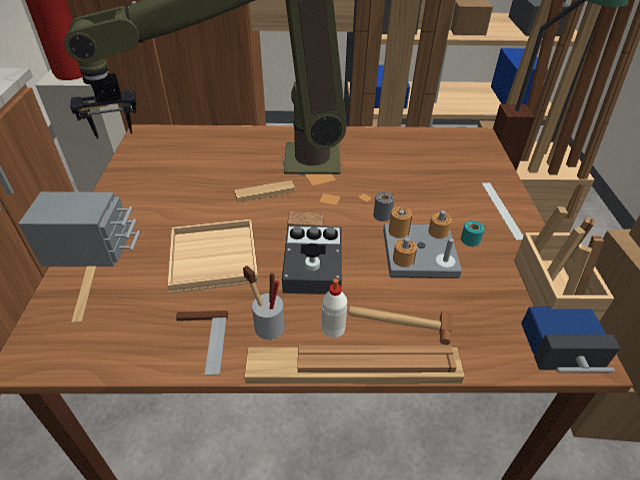

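View pics/top0.png

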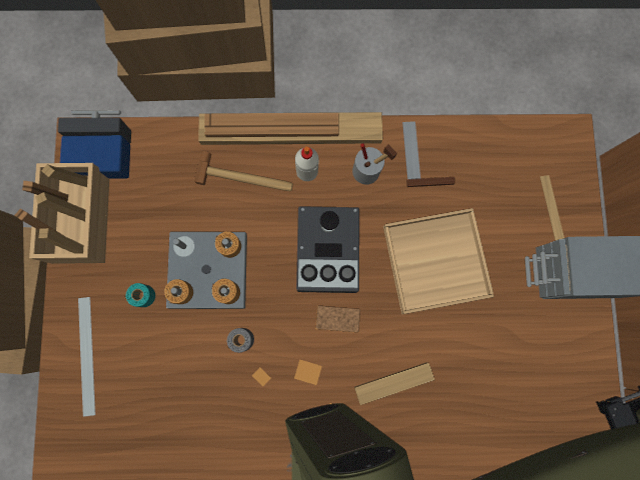

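The top view shows three sand-brown rolls on the winder at (227,243), (176,291) and (224,291). The spindle at (184,244) is empty. The look-alikes stand off the winder: grey at (239,340), turquoise at (138,294). The control box is at (328,248) with its head at (329,221) and keys at (309/328/347,272). The tray is at (438,260). The three brown rings on spindles fit the description, so I'll confirm them in a crop and measure.

```bash
cat > m.py <<'E'
from h import *
t=cam("top");s=cam("scene")
def msk(c,box):
    hsv=cv2.cvtColor(c["image"],cv2.COLOR_BGR2HSV);m=cv2.inRange(hsv,(8,110,110),(20,255,255))
    k=np.zeros_like(m);x0,y0,x1,y1=box;k[y0:y1,x0:x1]=m[y0:y1,x0:x1];return k
if __name__=="__main__":
  for n,c,box in(("top",t,(164,228,250,312)),("scene",s,(386,200,465,278))):
    P=cloud(c);m=msk(c,box);N,l,st,ce=cv2.connectedComponentsWithStats(m)
    for i in range(1,N):
        if st[i,4]<60: continue
        q=P[l==i];h=np.percentile(q[:,2],95);r=q[abs(q[:,2]-h)<.006]
        (cx,cy),rad=cv2.minEnclosingCircle(r[:,:2].astype(np.float32))
        print(n,ce[i].round(),st[i,4],"h",h.round(3),"c",round(cx,4),round(cy,4),"rad",round(rad,4))
  # keys & plunger: top by depth cloud heights
  for n,c in(("top",t),("scene",s)):
    P=cloud(c);X,Y,Z=P[...,0],P[...,1],P[...,2]
    b=(abs(Y-.03)<.2)&(X>.35)&(X<.75)
    for lo,hi in((.115,.13),(.074,.09),(.055,.065),(.09,.114)):
        mm=(b&(Z>lo)&(Z<hi)).astype(np.uint8);N,l,st,ce=cv2.connectedComponentsWithStats(mm)
        for i in range(1,N):
            if st[i,4]>25:
                q=P[l==i];(a,bb),(w,hh),an=cv2.minAreaRect(q[:,:2].astype(np.float32));print(n,lo,ce[i].round(),st[i,4],"c",round(a,4),round(bb,4),"size",round(w,3),round(hh,3),round(an,1),"z",np.median(q[:,2]).round(4))
    # tray rim
    for lo,hi,xr,yr in((.03,.04,(.35,.7),(-.42,-.06)),(.03,.042,(.3,.75),(.2,.5))):
        mm=((Z>lo)&(Z<hi)&(X>xr[0])&(X<xr[1])&(Y>yr[0])&(Y<yr[1])).astype(np.uint8)
        N,l,st,ce=cv2.connectedComponentsWithStats(mm)
        for i in range(1,N):
            if st[i,4]>200:
                q=P[l==i];print(n,"rect",ce[i].round(),st[i,4],cv2.minAreaRect(q[:,:2].astype(np.float32)),np.median(q[:,2]))
  a=cv2.resize(t["image"][220:360,120:370],(750,420),interpolation=cv2.INTER_CUBIC);cv2.imwrite("pics/crop1.png",a)
E
python3 m.py
```

```text
top [204. 267.] 1709 h 0.095 c 0.5142 0.3199 rad 0.1132
top [224. 290.] 369 h 0.116 c 0.454 0.2619 rad 0.0292
scene [435. 219.] 2088 h 0.113 c 0.4549 0.2599 rad 0.0316
scene [407. 250.] 253 h 0.096 c 0.576 0.2604 rad 0.0302
top 0.115 [329. 220.] 286 c 0.6231 0.0045 size 0.045 0.046 89.7 z 0.1254
top 0.074 [308. 272.] 138 c 0.4996 0.0582 size 0.037 0.039 66.2 z 0.081
top 0.074 [328. 272.] 119 c 0.5024 0.0084 size 0.035 0.031 26.5 z 0.0817
top 0.074 [347. 273.] 128 c 0.4949 -0.0409 size 0.037 0.039 28.6 z 0.0812
top 0.074 [243. 331.] 33 c 0.3572 0.218 size 0.022 0.012 88.9 z 0.0768
top 0.055 [328. 247.] 3757 c 0.5637 0.0075 size 0.159 0.22 88.4 z 0.0609
top rect [439. 260.] 1052 ((0.5337281227111816, -0.2829474210739136), (0.24004597961902618, 0.24136613309383392), 9.974200248718262) 0.034844891575193326
top rect [205. 268.] 3943 ((0.5151234269142151, 0.3221129775047302), (0.20192831754684448, 0.19889803230762482), 88.78690338134766) 0.037023242995749994
scene 0.115 [312. 250.] 202 c 0.6247 0.0027 size 0.047 0.045 42.0 z 0.1262
scene 0.074 [297. 230.] 87 c 0.4989 -0.0388 size 0.038 0.035 31.2 z 0.0811
scene 0.074 [314. 231.] 89 c 0.5009 0.01 size 0.034 0.037 0.6 z 0.0816
scene 0.074 [330. 231.] 100 c 0.5046 0.0543 size 0.04 0.037 76.1 z 0.0801
scene 0.074 [312. 262.] 116 c 0.6269 0.0034 size 0.034 0.038 1.2 z 0.0816
scene 0.055 [312. 258.] 2087 c 0.5639 0.0053 size 0.16 0.226 88.3 z 0.0619
scene rect [208. 253.] 810 ((0.5329413414001465, -0.28440338373184204), (0.2470390945672989, 0.23998337984085083), 9.85763168334961) 0.035675438567532525
scene rect [424. 251.] 2029 ((0.5174828171730042, 0.32040485739707947), (0.20068226754665375, 0.20504002273082733), 89.15718078613281) 0.03813996547214937
```

View pics/crop1.png

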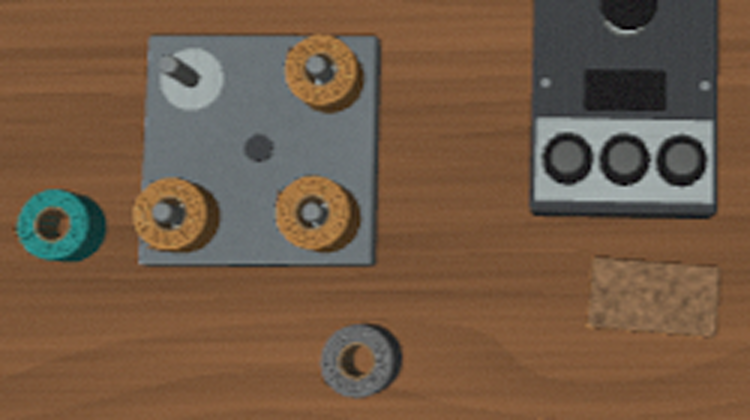

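The crop confirms three sand-brown rings on spindles: near-right, near-left and far-right. The grey and turquoise ones stand loose on the bench, so they stay untouched. First job is the plunger at about (0.624, 0.004), z 0.125.

```bash
python3 -m handwheel '[0,0,-0.026,3.3,4.8,0.8,0, 0,0,-0.026,3.3,4.8,0.8,0, 0,0,-0.026,3.3,4.8,0.8,0, 0,0,-0.026,3.3,4.8,0.8,0, 0,0,-0.026,3.3,4.8,0.8,0, 0,0,-0.026,3.3,4.8,0.8,0, 0,0,-0.026,3.3,4.8,0.8,0, 0,0,-0.026,3.3,4.8,0.8,0, 0,0,-0.026,3.3,4.8,0.8,0, 0,0,-0.026,3.3,4.8,0.8,0, 0,0,-0.026,3.3,4.8,0.8,0, 0,0,-0.026,3.3,4.8,0.8,0]' 30
```

```text
time_s: 1.7
eef_pos: [0.5992, -0.0398, 0.3108]
orientation: [1.0, 0.002, 0.0, 0.0]
contact_force: [-0.4, -0.5, -1.2]
gripper_width: 0.002
gripper_force: 0.0
```

```bash
python3 -m handwheel '[0,0,0,2.6,4.6,-3,0, 0,0,0,0,0,-5,0, 0,0,0,0,0,-5,0, 0,0,0,0,0,0,0,0,0,0,0,0,0,0]'; python3 - <<'E'
from h import *
s=read_state();print(s["eef_pos"],s["contact_force"],Rn.from_quat(s["orientation"]).as_matrix().round(3).tolist())
E
```

```text
time_s: 2.33
eef_pos: [0.6254, 0.0041, 0.1827]
orientation: [1.0, 0.002, 0.001, 0.0]
contact_force: [-0.3, -0.1, 0.2]
gripper_width: 0.006
gripper_force: 0.0
[0.62543873 0.0041398  0.18269898] [-0.34348309 -0.12769791  0.22540957] [[1.0, 0.005, 0.002], [0.005, -1.0, -0.0], [0.002, 0.0, -1.0]]
```

```bash
python3 -m handwheel '[0,0,0,0,0,-3,0, 0,0,0,0,0,-2,0, 0,0,0,0,0,-1,0, 0,0,0,0,0,-1,0, 0,0,0,0,0,-0.7,0, 0,0,0,0,0,0,0]'|grep -E 'eef|contact'; python3 -m handwheel '[0,0,0,0,0,-0.5,0,0,0,0,0,0,0,0]'|grep -E 'eef|contact'
```

```text
eef_pos: [0.6249, 0.0041, 0.1051]
contact_force: [-4.2, -0.1, 7.0]
eef_pos: [0.6253, 0.0041, 0.1008]
contact_force: [-4.8, -1.1, 9.2]
```

```bash
python3 -m handwheel '[0,0,0,0,0,-0.2,0,0,0,0,0,0,0,0,0,0,0,0,0,0,0]'|grep -E 'eef|contact'; python3 -m handwheel '[0,0,0,0,0,-0.1,0,0,0,0,0,0,0,0,0,0,0,0,0,0,0]'|grep -E 'eef|contact'
```

```text
eef_pos: [0.6253, 0.0041, 0.1002]
contact_force: [-6.6, -0.7, 11.8]
eef_pos: [0.6254, 0.0041, 0.1002]
contact_force: [-9.1, -0.8, 16.9]
```

The plunger is at its stop: z stays at 0.1002 while the force rises. I'll let it up and go look at the rolls.

```bash
python3 -m handwheel '[0,0,0,0,0,3,0, 0,0,0,0,0,6,7.5, 0,0,0,0,0,6,7.5, 0,0,0,-3,5,2.5,7.5, 0,0,0,-3,5,2.5,7.5, 0,0,0,-3,5,0,7.5, 0,0,0,-3,5,0,7.5, 0,0,0,-2.5,5,0,7.5, 0,0,0,-2,5,0,7.5, 0,0,0,0,0,0,7.5,0,0,0,0,0,0,7.5]'|grep -E 'eef|contact|time'
python3 - <<'E'
from h import *
c=cam("wrist");cv2.imwrite("pics/w1.png",c["image"]);print(c["o"],c["Rw"].round(2).tolist(),c["fx"])
P=cloud(c);np.savez("w1.npz",P=P,im=c["image"])
Z=P[...,2]
for lo,hi in((.105,.113),(.085,.096)):
    hsv=cv2.cvtColor(c["image"],cv2.COLOR_BGR2HSV);mm=((Z>lo)&(Z<hi)&(hsv[...,1]>90)).astype(np.uint8)
    N,l,st,ce=cv2.connectedComponentsWithStats(mm)
    for i in range(1,N):
        if st[i,4]>100:
            q=P[l==i];(x,y),r=cv2.minEnclosingCircle(q[:,:2].astype(np.float32));print(lo,ce[i].round(),st[i,4],x,y,r,np.median(q[:,2]))
E
```

```text
time_s: 5.45
eef_pos: [0.4607, 0.3027, 0.2952]
contact_force: [0.8, -0.2, -0.8]
[0.54115062 0.30322534 0.46541759] [[0.0, -0.96, -0.28], [-1.0, -0.0, -0.0], [0.0, 0.28, -0.96]] 359.8850233334649
0.105 [  4. 112.] 415 0.5662475824356079 0.5990474224090576 0.025960871949791908 0.10889332116057987
0.105 [358. 220.] 2209 0.4566456079483032 0.2622312605381012 0.031336188316345215 0.11101961895536383
0.085 [12. 73.] 1047 0.598863959312439 0.595370352268219 0.0581682026386261 0.09009181346776396
0.085 [363.  96.] 2575 0.5761313438415527 0.26009804010391235 0.031181789934635162 0.09111682178040853
0.085 [245. 214.] 1967 0.4560835659503937 0.38187679648399353 0.03152279555797577 0.0909196976571553
```

View pics/w1.png

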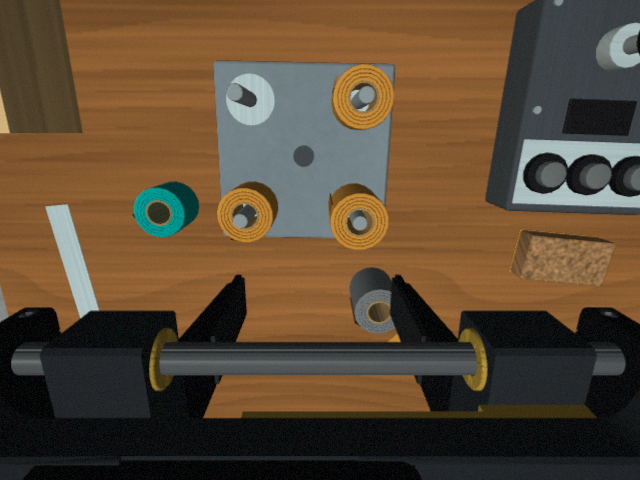

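The wrist view shows a wide roll at (358,220), top 0.111, and narrow rolls at (363,96) and (245,214), tops 0.091. This agrees with the top view. The wide one goes first.

```bash
python3 -m handwheel '[0,0,0,-0.4,-4,0,7.5, 0,0,0,0,0,-6,7.5, 0,0,0,0,0,-6,7.5, 0,0,0,0,0,-4,7.5, 0,0,0,0,0,-3.5,7.5, 0,0,0,0,0,-3.4,7.5, 0,0,0,0,0,0,7.5]' 40|grep -E 'eef|contact|time'
python3 -m handwheel '[0,0,0,0,0,0,5.5,0,0,0,0,0,0,5.5,0,0,0,0,0,0,5.5,0,0,0,0,0,0,5.5]' 40
```

```text
time_s: 6.38
eef_pos: [0.4547, 0.2605, 0.0629]
contact_force: [-0.1, -0.2, 0.5]
time_s: 6.88
eef_pos: [0.4579, 0.263, 0.0681]
orientation: [1.0, 0.003, 0.002, -0.0]
contact_force: [0.0, -3.0, 6.0]
gripper_width: 0.628
gripper_force: 40.0
```

```bash
python3 -m handwheel '[0,0,0,0,0,3,5.5, 0,0,0,0,0,5,5.5, 0,0,0,0,0,6,5.5, 0,0,0.02,0.3,-5,0,5.5, 0,0,0.02,0.3,-5,0,5.5, 0,0,0.02,0.3,-5,0,5.5, 0,0,0.02,0.3,-5,0,5.5, 0,0,0.02,0.3,-5,0,5.5, 0,0,0.02,0.3,-5,0,5.5, 0,0,0.02,0.3,-5,0,5.5, 0,0,0.02,0.3,-5,0,5.5,0,0,0,0,0,0,5.5]'
cat > t.py <<'E'
from h import *
c=cam("top");P=cloud(c);X,Y,Z=P[...,0],P[...,1],P[...,2]
m=((Z>.028)&(Z<.042)&(X>.3)&(X<.75)&(Y>-.5)&(Y<-.1)).astype(np.uint8)
N,l,st,ce=cv2.connectedComponentsWithStats(m);k=np.isin(l,[i for i in range(1,N) if st[i,4]>60])
(cx,cy),wh,an=cv2.minAreaRect(P[k][:,:2].astype(np.float32))
an=(an+45)%90-45;print("tray",cx,cy,wh,an)
a=np.radians(an);A=np.array([np.cos(a),np.sin(a)]);B=np.array([-A[1],A[0]])
for n,i,j in(("A",-1,-1),("B",1,-1),("C",-1,1),("D",1,1)):print(n,(np.array([cx,cy])+.05*i*A+.05*j*B).round(4))
s=read_state();print("tcp",s["eef_pos"].round(4),"yaw",Rn.from_quat(s["orientation"]).as_matrix()[:2,0],"w",s["gripper_width"],s["gripper_force"],s["time_s"])
cv2.imwrite("pics/t_%d.png"%(s["time_s"]*10),c["image"])
E
python3 t.py
```

```text
time_s: 8.38
eef_pos: [0.4799, -0.1394, 0.2053]
orientation: [0.997, 0.08, -0.0, -0.0]
contact_force: [-0.4, 0.4, -2.7]
gripper_width: 0.627
gripper_force: 40.0
tray 0.5339263081550598 -0.28329038619995117 (0.24007363617420197, 0.24199748039245605) 9.822223663330078
A [ 0.4932 -0.3411]
B [ 0.5917 -0.324 ]
C [ 0.4761 -0.2426]
D [ 0.5747 -0.2255]
tcp [ 0.4798 -0.1379  0.2052] yaw [0.98692547 0.16117502] w 0.6291266565525886 39.997550351545215 8.425
```

```bash
python3 -m handwheel '[0,0,0.01,0.4,-5,0,5.5, 0,0,0,0.4,-5,0,5.5, 0,0,0,0.3,-5,0,5.5, 0,0,0,0.3,-5.2,0,5.5, 0,0,0,0,0,0,5.5, 0,0,0,0,0,-6,5.5, 0,0,0,0,0,-5,5.5, 0,0,0,0,0,-3.5,5.5,0,0,0,0,0,0,5.5,0,0,0,0,0,0,5.5]'; python3 t.py|tail -1
```

```text
time_s: 9.68
eef_pos: [0.4956, -0.3387, 0.0627]
orientation: [0.996, 0.088, 0.001, 0.001]
contact_force: [0.1, -0.8, -2.2]
gripper_width: 0.628
gripper_force: 40.0
tcp [ 0.4961 -0.3394  0.0636] yaw [0.98458142 0.17490389] w 0.6288870255538388 39.99766926281154 9.725
```

```bash
python3 -m handwheel '[0,0,0,0,0,-1.2,5.5, 0,0,0,0,0,-0.9,5.5,0,0,0,0,0,0,5.5]'|grep -E 'eef|contact'; python3 -m handwheel '[0,0,0,0,0,-0.3,5.5,0,0,0,0,0,0,5.5]'|grep -E 'eef|contact'
```

```text
eef_pos: [0.4942, -0.3391, 0.0395]
contact_force: [0.2, 0.2, -3.2]
eef_pos: [0.4946, -0.3393, 0.0394]
contact_force: [-3.3, 4.0, 11.3]
```

```bash
python3 -m handwheel '[0,0,0,0,0,0.2,7.5, 0,0,0,0,0,0,7.5, 0,0,0,0,0,0,7.5, 0,0,0,0,0,2,7.5, 0,0,0,0,0,6,7.5, 0,0,0,0,0,6,7.5, 0,0,0,0,0,3,7.5, 0,0,-0.03,1,5.5,0,7.5, 0,0,-0.03,1,5.5,0,7.5, 0,0,-0.03,1,5.5,0,7.5, 0,0,-0.03,1,5.5,0,7.5, 0,0,-0.03,1,5.5,0,7.5]'; python3 t.py; ls pics
```

```text
time_s: 11.85
eef_pos: [0.5447, -0.0624, 0.2107]
orientation: [1.0, 0.012, 0.001, 0.0]
contact_force: [-0.1, -0.4, -0.3]
gripper_width: 0.79
gripper_force: 0.0
tray 0.5339165925979614 -0.2833247184753418 (0.24033361673355103, 0.2419358640909195) 9.979144096374512
A [ 0.4933 -0.3412]
B [ 0.5918 -0.3239]
C [ 0.476  -0.2427]
D [ 0.5745 -0.2254]
tcp [ 0.5453 -0.0567  0.2107] yaw [0.99961178 0.02771796] w 0.7885838934533269 0.0 11.9
crop1.png
scene0.png
t_119.png
t_84.png
t_97.png
top0.png
w1.png
```

```bash
python3 -m handwheel '[0,0,-0.028,0.5,5.3,0,7.5, 0,0,0,0.5,5.3,0,7.5, 0,0,0,0.5,5.3,0,7.5, 0,0,0,0.5,5.3,0,7.5, 0,0,0,0.5,5.2,0,7.5,0,0,0,0.5,5.2,0,7.5, 0,0,0,0,0,0,7.5,0,0,0,0,0,-4,7.5,0,0,0,0,0,0,7.5,0,0,0,0,0,0,7.5]'|grep eef
python3 - <<'E'
from h import *
c=cam("wrist");P=cloud(c);Z=P[...,2];hsv=cv2.cvtColor(c["image"],cv2.COLOR_BGR2HSV)
mm=((Z>.087)&(Z<.096)&(hsv[...,1]>90)).astype(np.uint8)
N,l,st,ce=cv2.connectedComponentsWithStats(mm)
for i in range(1,N):
    if st[i,4]>200:
        q=P[l==i];print(ce[i],cv2.minEnclosingCircle(q[:,:2].astype(np.float32)))
print(read_state()["eef_pos"])
E
```

```text
eef_pos: [0.5749, 0.2511, 0.1703]
[306.5902133  244.82258469] ((0.5764431953430176, 0.2604120671749115), 0.03118419088423252)
[0.57534404 0.2513464  0.17100253]
```

```bash
python3 -m handwheel '[0,0,0,0.1,0.9,0,7.5, 0,0,0,0,0,-5,7.5, 0,0,0,0,0,-4,7.5, 0,0,0,0,0,-2.5,7.5, 0,0,0,0,0,0,7.5,0,0,0,0,0,0,7.5]' 40|grep -E 'eef|contact|time'
python3 -m handwheel '[0,0,0,0,0,0,5.5,0,0,0,0,0,0,5.5,0,0,0,0,0,0,5.5,0,0,0,0,0,0,5.5]' 40
```

```text
time_s: 13.95
eef_pos: [0.5767, 0.2615, 0.0559]
contact_force: [0.5, -0.3, 1.4]
time_s: 14.45
eef_pos: [0.5762, 0.261, 0.0555]
orientation: [1.0, -0.002, 0.001, -0.0]
contact_force: [-0.5, -1.4, 5.3]
gripper_width: 0.618
gripper_force: 40.0
```

```bash
python3 -m handwheel '[0,0,0,0,0,4,5.5, 0,0,0,0,0,5,5.5, 0,0,0,0,0,6,5.5, 0,0,0.02,0.1,-5,0,5.5, 0,0,0.02,0.1,-5,0,5.5, 0,0,0.02,0.1,-5,0,5.5, 0,0,0.02,0.1,-5,0,5.5, 0,0,0.02,0.2,-5,0,5.5, 0,0,0.02,0.2,-5,0,5.5, 0,0,0.02,0.2,-5,0,5.5, 0,0,0.02,0.2,-5,0,5.5,0,0,0,0,0,0,5.5]'
python3 t.py
```

```text
time_s: 15.95
eef_pos: [0.5867, -0.1419, 0.2029]
orientation: [0.997, 0.076, -0.001, -0.0]
contact_force: [0.1, 0.6, -0.7]
gripper_width: 0.623
gripper_force: 40.0
tray 0.5396012663841248 -0.3172597885131836 (0.23971377313137054, 0.1728261113166809) 9.936553001403809
A [ 0.499  -0.3751]
B [ 0.5975 -0.3579]
C [ 0.4817 -0.2766]
D [ 0.5802 -0.2594]
tcp [ 0.5867 -0.1403  0.2029] yaw [0.98820345 0.15314174] w 0.6191402972403904 39.99926612712443 16.0
```

The tray is partly hidden by the arm in this fit. Its visible far edge gives an unchanged centre of (0.534, -0.284).

```bash
python3 -m handwheel '[0,0,0.02,0.1,-5,0,5.5, 0,0,0,0.2,-5,0,5.5, 0,0,0,0.1,-5,0,5.5, 0,0,0,0.1,-3.4,0,5.5, 0,0,0,0,0,0,5.5, 0,0,0,0,0,-6,5.5, 0,0,0,0,0,-5,5.5, 0,0,0,0,0,-4.2,5.5,0,0,0,0,0,0,5.5,0,0,0,0,0,0,5.5]'; python3 t.py|tail -1
```

```text
time_s: 17.25
eef_pos: [0.5937, -0.3226, 0.0539]
orientation: [0.996, 0.089, 0.001, 0.001]
contact_force: [-0.5, 0.5, -2.0]
gripper_width: 0.617
gripper_force: 40.0
tcp [ 0.5943 -0.3233  0.055 ] yaw [0.98424982 0.17674979] w 0.6193611118544636 39.99933399260044 17.3
```

```bash
python3 -m handwheel '[0,0,0,0,0,-1.5,5.5, 0,0,0,0,0,-1,5.5,0,0,0,0,0,0,5.5]'|grep -E 'eef|contact'; python3 -m handwheel '[0,0,0,0,0,-0.3,5.5,0,0,0,0,0,0,5.5]'|grep -E 'eef|contact'
```

```text
eef_pos: [0.5924, -0.3233, 0.0267]
contact_force: [0.2, 0.2, -1.1]
eef_pos: [0.5927, -0.3235, 0.0266]
contact_force: [-4.8, 3.4, 11.3]
```

```bash
python3 -m handwheel '[0,0,0,0,0,0.2,7.5, 0,0,0,0,0,0,7.5, 0,0,0,0,0,0,7.5, 0,0,0,0,0,2,7.5, 0,0,0,0,0,6,7.5, 0,0,0,0,0,6,7.5, 0,0,0,0,0,4,7.5, 0,0,-0.03,-1,5.4,0,7.5, 0,0,-0.03,-1,5.4,0,7.5, 0,0,-0.03,-1,5.4,0,7.5, 0,0,-0.03,-1,5.4,0,7.5, 0,0,-0.03,-1,5.4,0,7.5]'; python3 -m handwheel '[0,0,-0.026,-1,5.4,0,7.5, 0,0,0,-1,5.4,0,7.5, 0,0,0,-1,5.4,0,7.5, 0,0,0,-1,5.4,0,7.5, 0,0,0,-1,5.4,0,7.5, 0,0,0,-1,5.4,0,7.5, 0,0,0,-1,5.4,0,7.5, 0,0,0,-1,5.4,0,7.5,0,0,0,0,0,-3,7.5,0,0,0,0,0,0,7.5,0,0,0,0,0,0,7.5]'; python3 t.py
python3 - <<'E'
from h import *
c=cam("wrist");P=cloud(c);Z=P[...,2];hsv=cv2.cvtColor(c["image"],cv2.COLOR_BGR2HSV)
mm=((Z>.087)&(Z<.096)&(hsv[...,1]>90)).astype(np.uint8)
N,l,st,ce=cv2.connectedComponentsWithStats(mm)
for i in range(1,N):
    if st[i,4]>200:
        q=P[l==i];print(ce[i],cv2.minEnclosingCircle(q[:,:2].astype(np.float32)))
print(read_state()["eef_pos"])
E
```

```text
time_s: 19.42
eef_pos: [0.5421, -0.0515, 0.2076]
orientation: [1.0, 0.013, 0.001, 0.0]
contact_force: [0.7, 0.6, -0.3]
gripper_width: 0.788
gripper_force: 0.0
time_s: 20.8
eef_pos: [0.4629, 0.3787, 0.1773]
orientation: [1.0, 0.0, 0.001, -0.0]
contact_force: [0.2, -0.7, 0.5]
gripper_width: 0.786
gripper_force: 0.0
tray 0.533831000328064 -0.282853901386261 (0.24027860164642334, 0.24263238906860352) 9.940024375915527
A [ 0.4932 -0.3407]
B [ 0.5917 -0.3235]
C [ 0.476  -0.2422]
D [ 0.5744 -0.225 ]
tcp [0.4632 0.3787 0.1777] yaw [ 9.99997940e-01 -2.23083526e-04] w 0.7892847211429437 0.0 20.85
[315.10468245 250.76722282] ((0.4554118812084198, 0.3813052177429199), 0.03155668452382088)
[0.46331233 0.37868484 0.17783315]
```

```bash
python3 -m handwheel '[0,0,0,-0.8,0.3,0,7.5, 0,0,0,0,0,-5,7.5, 0,0,0,0,0,-4.5,7.5, 0,0,0,0,0,-2.6,7.5, 0,0,0,0,0,0,7.5,0,0,0,0,0,0,7.5]' 40|grep -E 'eef|contact|time'
python3 -m handwheel '[0,0,0,0,0,0,5.5,0,0,0,0,0,0,5.5,0,0,0,0,0,0,5.5,0,0,0,0,0,0,5.5]' 40
```

```text
time_s: 21.65
eef_pos: [0.4552, 0.3825, 0.0567]
contact_force: [0.6, 0.7, 0.5]
time_s: 22.15
eef_pos: [0.4552, 0.3822, 0.0565]
orientation: [1.0, 0.0, 0.001, -0.0]
contact_force: [-0.4, -1.7, 6.0]
gripper_width: 0.625
gripper_force: 40.0
```

```bash
python3 -m handwheel '[0,0,0,0,0,4,5.5, 0,0,0,0,0,5,5.5, 0,0,0,0,0,6,5.5, 0,0,0.02,0.1,-5.5,0,5.5, 0,0,0.02,0.1,-5.5,0,5.5, 0,0,0.02,0.1,-5.5,0,5.5, 0,0,0.02,0.2,-5.5,0,5.5, 0,0,0.02,0.2,-5.5,0,5.5, 0,0,0.02,0.2,-5.5,0,5.5, 0,0,0.02,0.2,-5.5,0,5.5, 0,0,0.02,0.2,-5.5,0,5.5,0,0,0,0,0,0,5.5]'
python3 t.py
```

```text
time_s: 23.65
eef_pos: [0.4668, -0.061, 0.2043]
orientation: [0.997, 0.077, -0.0, -0.0]
contact_force: [0.1, 1.0, -1.3]
gripper_width: 0.624
gripper_force: 40.0
tray 0.53389972448349 -0.2828270196914673 (0.24051885306835175, 0.24168995022773743) 9.977813720703125
A [ 0.4933 -0.3407]
B [ 0.5918 -0.3234]
C [ 0.476  -0.2422]
D [ 0.5745 -0.2249]
tcp [ 0.4669 -0.0593  0.2043] yaw [0.98770182 0.15634721] w 0.6267250179836564 39.99941007234156 23.7
```

```bash
python3 -m handwheel '[0,0,0.018,0.2,-5,0,5.5, 0,0,0,0.2,-5,0,5.5, 0,0,0,0.2,-5,0,5.5, 0,0,0,0.2,-3,0,5.5, 0,0,0,0,0,0,5.5, 0,0,0,0,0,-6,5.5, 0,0,0,0,0,-5,5.5, 0,0,0,0,0,-4.2,5.5,0,0,0,0,0,0,5.5,0,0,0,0,0,0,5.5]'; python3 t.py|tail -1
```

```text
time_s: 24.95
eef_pos: [0.4767, -0.2377, 0.0546]
orientation: [0.996, 0.09, 0.001, 0.001]
contact_force: [1.1, -0.7, -1.8]
gripper_width: 0.628
gripper_force: 40.0
tcp [ 0.4773 -0.2383  0.0555] yaw [0.98385533 0.17893514] w 0.62393182043026 39.999344162642956 25.0
```

```bash
python3 -m handwheel '[0,0,0,0,-0.3,-1.5,5.5, 0,0,0,0,0,-1,5.5,0,0,0,0,0,0,5.5]'|grep -E 'eef|contact'; python3 -m handwheel '[0,0,0,0,0,-0.3,5.5,0,0,0,0,0,0,5.5]'|grep -E 'eef|contact'
```

```text
eef_pos: [0.4755, -0.2415, 0.0277]
contact_force: [0.2, -0.1, -2.0]
eef_pos: [0.4757, -0.2415, 0.0276]
contact_force: [-7.3, 3.2, 16.0]
```

```bash
python3 -m handwheel '[0,0,0,0,0,0.3,7.5, 0,0,0,0,0,0,7.5, 0,0,0,0,0,0,7.5, 0,0,0,0,0,2,7.5, 0,0,0,0,0,6,7.5, 0,0,0,0,0,6,7.5, 0,0,-0.06,0.4,5,1.5,0, 0,0,-0.06,0.4,5,0,0, 0,0,-0.06,0.4,5,0,0, 0,0,0,0.4,5,0,0, 0,0,0,0.4,5,0,0, 0,0,0,0.4,4.8,0,0]'; python3 t.py
python3 - <<'E'
from h import *
print(read_state()["eef_pos"])
c=cam("wrist");P=cloud(c);X,Y,Z=P[...,0],P[...,1],P[...,2];cv2.imwrite("pics/w2.png",c["image"])
mm=((Z>.076)&(Z<.088)&(X>.45)&(X<.56)&(abs(Y)<.12)).astype(np.uint8)
N,l,st,ce=cv2.connectedComponentsWithStats(mm)
for i in range(1,N):
    if st[i,4]>100:
        q=P[l==i];print(ce[i],st[i,4],cv2.minEnclosingCircle(q[:,:2].astype(np.float32)),np.median(q,0))
E
ls -t pics|head -2
```

```text
time_s: 27.12
eef_pos: [0.4991, 0.0585, 0.1825]
orientation: [1.0, -0.001, -0.0, -0.0]
contact_force: [1.4, 0.0, -0.4]
gripper_width: 0.217
gripper_force: 0.0
tray 0.5339372158050537 -0.28306710720062256 (0.24041162431240082, 0.24261026084423065) 9.942513465881348
A [ 0.4933 -0.3409]
B [ 0.5918 -0.3237]
C [ 0.4761 -0.2425]
D [ 0.5746 -0.2252]
tcp [0.4991 0.063  0.1825] yaw [0.99999701 0.00242748] w 0.17276550138041782 0.0 27.175
[0.49906589 0.06299212 0.18254156]
[329.16861082 236.26723224] 943 ((0.5007214546203613, 0.054383810609579086), 0.014153197407722473) [0.50212799 0.05445575 0.08178127]
[389.53601695 238.29237288] 944 ((0.4995345175266266, 0.0065185995772480965), 0.013997817412018776) [0.50060224 0.00704018 0.08180653]
[449.76440329 240.29012346] 972 ((0.49778303503990173, -0.041508108377456665), 0.014224665239453316) [ 0.49913632 -0.04034215  0.08179175]
w2.png
t_271.png
```

View pics/w2.png

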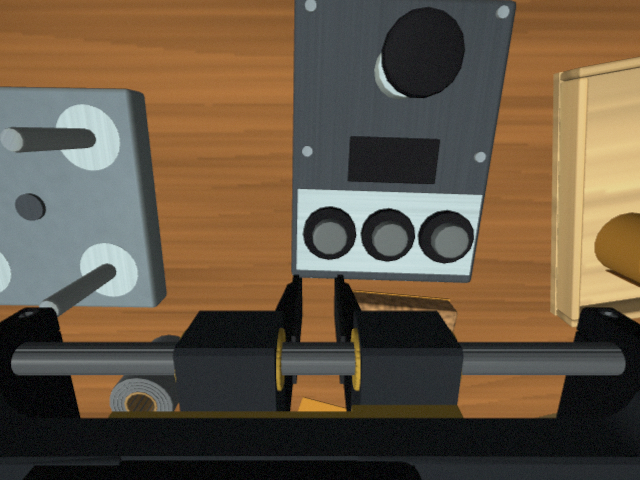

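The wrist view shows the keys at (329,236), (389,238) and (449,240), tops at 0.082. Before pressing I'll check that the tray holds all three rolls.

```bash
python3 - <<'E'
import cv2
a=cv2.imread("pics/t_271.png")[180:360,120:520];cv2.imwrite("pics/crop2.png",cv2.resize(a,(800,360)))
E
python3 -m handwheel '[0,0,0,0.1,-0.6,0,0,0,0,0,0,0,0,0,0,0,0,0,0,-6,0,0,0,0,0,0,-3,0,0,0,0,0,0,0,0,0,0,0,0,0,0,0]'
```

```text
time_s: 27.98
eef_pos: [0.5015, 0.0501, 0.0945]
orientation: [1.0, -0.001, 0.001, 0.0]
contact_force: [0.7, -0.9, 0.1]
gripper_width: 0.004
gripper_force: 0.0
```

View pics/crop2.png

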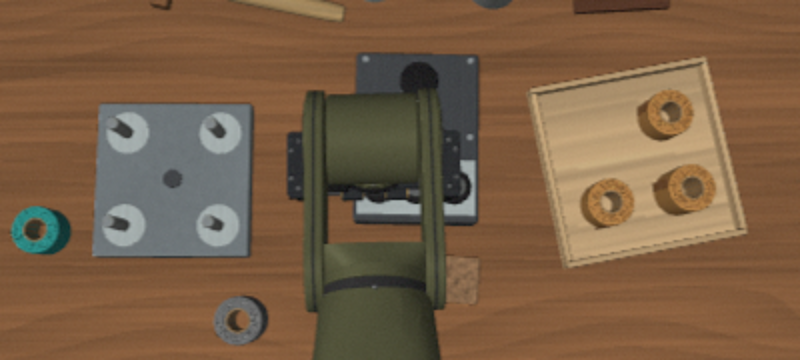

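All three rolls stand in the tray on its floor and all four spindles are empty. Now the left key.

```bash
python3 -m handwheel '[0,0,0,-0.1,0.4,0,0,0,0,0,0,0,-1,0,0,0,0,0,0,-0.6,0,0,0,0,0,0,-0.3,0,0,0,0,0,0,0,0,0,0,0,0,0,0,0]'|grep -E 'eef|contact'; python3 -m handwheel '[0,0,0,0,0,-0.2,0,0,0,0,0,0,0,0,0,0,0,0,0,0,0,0,0,0,0,0,0,0]'|grep -E 'eef|contact'
```

```text
eef_pos: [0.5002, 0.055, 0.0761]
contact_force: [-4.4, 0.5, 12.5]
eef_pos: [0.5003, 0.055, 0.076]
contact_force: [-9.1, 0.6, 22.3]
```

```bash
python3 -m handwheel '[0,0,0,0,0,2.5,0,0,0,0,0,0,0,0,0,0,0,-0.1,-4.8,0,0,0,0,0,-0.1,-4.8,0,0,0,0,0,0,0,0,0,0,0,0,0,0,0,0]'|grep -E 'eef|contact'
```

```text
eef_pos: [0.4966, -0.0407, 0.0956]
contact_force: [0.0, 1.0, 0.3]
```

```bash
python3 -m handwheel '[0,0,0,0.1,0,-1,0,0,0,0,0,0,-0.7,0,0,0,0,0,0,-0.4,0,0,0,0,0,0,0,0,0,0,0,0,0,0,0,0,0,0,0,0,0,0,0,0,0,0,0,0,0]'|grep -E 'eef|contact'
```

```text
eef_pos: [0.4983, -0.0403, 0.0762]
contact_force: [-1.7, 2.9, 5.0]
```

```bash
python3 -m handwheel '[0,0,0,0,0,-0.2,0,0,0,0,0,0,0,0,0,0,0,0,0,0,0,0,0,0,0,0,0,0]'|grep -E 'eef|contact'; python3 -m handwheel '[0,0,0,0,0,2.5,0,0,0,0,0,0,0,0,0,0,0,0,4.8,0,0,0,0,0,0,0,0,0,0,0,0,0,0,0,0]'|grep -E 'eef|contact'
```

```text
eef_pos: [0.4984, -0.0403, 0.0761]
contact_force: [-8.0, 4.3, 15.1]
eef_pos: [0.4978, 0.0067, 0.0978]
contact_force: [-0.5, -0.5, -0.3]
```

```bash
python3 -m handwheel '[0,0,0,0.1,0,-1,0,0,0,0,0,0,-0.7,0,0,0,0,0,0,-0.6,0,0,0,0,0,0,-0.1,0,0,0,0,0,0,0,0,0,0,0,0,0,0,0,0,0,0,0,0,0,0]'|grep -E 'eef|contact'
```

```text
eef_pos: [0.4992, 0.0062, 0.0762]
contact_force: [-4.8, -1.7, 10.4]
```

```bash
python3 -m handwheel '[0,0,0,0,0,2.5,0,0,0,0,0,0,6,0,0,0,0,0,0,1,0,0,0,0,6.2,-0.1,0,0,0,0,0,6.2,-0.1,0,0,0,0,0,0,0,0,0,0,0,0,0,0,0,0]'|grep -E 'eef|contact'
```

```text
eef_pos: [0.6225, 0.0048, 0.1682]
contact_force: [0.5, -0.6, 0.2]
```

```bash
python3 -m handwheel '[0,0,0,0.2,0,-3,0,0,0,0,0,0,-2,0,0,0,0,0,0,-1,0,0,0,0,0,0,-0.7,0,0,0,0,0,0,-0.3,0,0,0,0,0,0,0,0]'|grep -E 'eef|contact'; python3 -m handwheel '[0,0,0,0,0,-0.2,0,0,0,0,0,0,0,0,0,0,0,0,0,0,0,0,0,0,0,0,0,0]'|grep -E 'eef|contact'
```

```text
eef_pos: [0.6242, 0.0049, 0.1014]
contact_force: [-5.9, 0.1, 7.6]
eef_pos: [0.6245, 0.0049, 0.1002]
contact_force: [-6.0, -0.0, 10.6]
```

```bash
python3 -m handwheel '[0,0,0,0,0,-0.1,0,0,0,0,0,0,0,0,0,0,0,0,0,0,0]'|grep -E 'eef|contact'; python3 -m handwheel '[0,0,0,0,0,3,0,0,0,0,0,0,6,0,0,0,0,0,0,6,0,0,0,0,-5,0,5,0,0,0,0,-5,0,0,0,0,0,0,-5,0,0,0,0,0,0,0,0,0,0,0,0,0,0,0,0,0]'|grep -E 'time|eef|contact'; python3 - <<'E'
from h import *
c=cam("scene");cv2.imwrite("pics/end.png",c["image"])
E
```

```text
eef_pos: [0.6246, 0.0049, 0.1002]
contact_force: [-8.9, 1.2, 13.4]
time_s: 36.35
eef_pos: [0.4813, 0.0049, 0.2915]
contact_force: [0.4, -0.7, 0.2]
```

View pics/end.png

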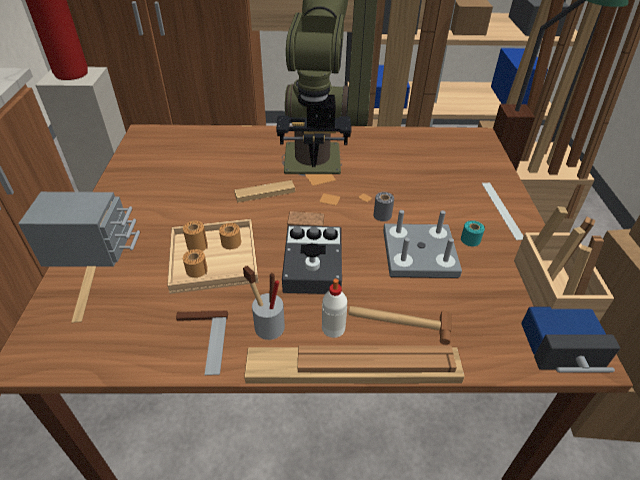

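The final view shows the rolls in the tray at (195,235), (230,236) and (194,263), the spindles empty, the plunger up, and everything else where it was. Handing in.

```bash
python3 -c "
from bench import ctrl
print(ctrl.sign_off())"
```

```text
the job is handed in; nothing more can be done
None
```

I did the whole job in the order asked and handed it in: brake pressed and released, all three rolls in the tray, keys pressed left, right, middle, and brake pressed again; the sign-off gave no verdict.

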